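Show a glued sandal to the inspection camera

ROBOT

A 6-joint arm with a two-finger parallel gripper is mounted at the origin on the work surface. World frame = base frame: x ahead of the robot, y to its left, z up, the work surface at z = 0. Lengths are in m, angles in rad, forces in N, time in s.
With the tool pointing down it reaches from about 0.35 to 0.775 m from the base axis. Payload 5.5 kg.
Tool frame: the origin (TCP) lies on the centre line of the jaws, within the pads' length; the fingertips stand 11 mm ahead of it and the grasp point (between the pads) lies 8 mm behind it (env.nose_length is the distance from the TCP to the fingertips, in m); x points along the fingers, z is the direction in which the jaws open and shut, and the axes are right-handed (so a half turn about x gives the same grasp; the last joint's range is limited). The gripper opens to 85 mm and grips with 20 to 120 N. Pads are 22 mm wide; open, the fingers measure 114 mm over their backs; the gripper's body (76 mm by 85 mm) begins 54 mm behind the grasp point. The pads swing forward as they close: fully open they stand 13 mm farther back than shut.
Start: joints at [-1.295, 0.313, 0.046, 1.304, 0, 1.431], TCP at [0.232, -0.526, 0.242] pointing down, gripper open.
Joint ranges: [-2.76, 2.76], [-0.86, 1.69], [-1.03, 1.26], [-2.2, 2.34], [-1.47, 1.5], [-3.14, 3.14]. Speed limits (rad/s): [2.57, 2.57, 3.14, 3.14, 3.14, 3.14].

INTERFACE

Orientations are given as a unit quaternion [w, x, y, z].
In Python, from workcell import env gives the robot as it stands. The module is installed in compiled form; this text tells all that it offers.
- The arm moves only by the tool step_arm, never from a script. Its argument "moves" is a list that holds one entry, the list of rows, each a list of 7 numbers: the turn, a rotation vector about the tool's x, y, z in rad, then the shift along the tool's x, y, z in m, then the opening, from 0 (shut) to 1 (fully open). In form: [[[rx, ry, rz, tx, ty, tz, grip], ...]]. A call has 1 to 12 rows; each row is the pose to reach, as a shift and turn from the pose measured when the call began, along the tool's axes at that moment; what a row does not reach only later rows make up. A row lasts 1/10 s, in which the tool goes at most 50 mm and 8.59 degrees, less where a joint would pass 70% of its speed; a pose out of reach is approached as far as the arm can. A call with a gripper value outside its range is refused whole. The fingers move at their own pace and stop on an object; "force" is the grip in N (left out, the last holds). Time passes only in rows, so rows that repeat a pose let the fingers close. It gives the time, the measured TCP pose, the force and the opening at its end, in the units of the state.
- env.get_state(): the state, without advancing time (a new reading comes with each control period).
- env.read_camera(name): name is "scene" or "top"; returns (picture, depth): 384x512x3 uint8, red, green, blue; 384x512 float32, m along the optical axis (not along the pixel's ray), 0 where there is no reading.
- env.get_calibration(name): a dict with "mtx" (3x3 intrinsics, pixels), "camera_from_world" (4x4, takes a point from world to camera coordinates). Camera axes: x right, y down, z forward; pixel columns grow to the right and rows downward; lengths in m; the calibration is good to about 2 mm. A picture is of the moment at which its call begins. get_calibration takes no time and is no camera call.
- env.hand_in(): hands the job in, once; it reports no verdict.
Trained networks look in the newest picture that a camera, given by its name, has taken for a name from the list of things; names that differ only in an ending like _2 or _b are one class to them, and where a whole thing is asked for, a point or a joint stands for the part that bears it (a point fixed in the world has none). Each returns a list of dicts, best first, with "confidence" (0 to 1); they miss things now and then, are a little off and sometimes report something else, mostly with a low value. They report only what shows in the picture. A call takes as long as a camera call. They do not tell look-alikes from the thing itself.
- env.boxes_of(camera, thing): "uv" ([column, row] in pixels, amid what is visible of it).
- env.silhouettes(camera, thing): "mask" (384x512 bool, what is visible of it) and "uv" ([column, row] in pixels, amid what is visible of it).
The state is a dict: "clock": time; "joint_pos": joint angles; "qvel": joint speeds; "tau": joint torques, N m; "tcp_pos": TCP position; "orientation": TCP orientation; "wrist_force": force on the tool from outside, world axes, zero at the start; "ft_torque": the same for the moment, N m; "finger_gap": finger opening in m.
Only numpy, scipy, OpenCV 4.12 (cv2) and the standard library are available. Lean on these libraries where they do the work, as an engineer would, in place of code of your own. Each camera call takes 0.05 s, during which the arm holds its last target.

TASK

Pick up the blue-soled sandal on its olive last by the ankle block and hold it upright over the yellow disc, level with the camera's lens, showing the lens first its left side, then its toe, then its right side, about a second each (left and right as its wearer would say, looking from heel to toe). Then set it down, without dropping it, upright on the floor of the green tray and let go.

Things in the scene. Friction and masses are not known exactly. Their poses are not given: they have to be found in the camera images.
- sandal_mid (a point): Sandal on an olive last, blue sole and strap (red one, bare last: not wanted). 159 long, 64 wide, 95 high, 0.3 kg. Point: mid of the ankle block, 48 above the sole's underside; x to toe (100 ahead; heel 59 behind), y to its left side, z up. Grip the block across y: flat upright sides 35 apart, from 44 behind to 18 ahead and 4 to 47 above the point (best 27 above; weight hangs there). Sizes in mm.
- lens (a point): Front glass of the inspection camera (white head 86 wide, top at 158, dark post, fixed on a 6 mm grey base plate), 120 above the table. It looks along -x; z up. Hold sandal_mid 180 in front (x = -180 here) at lens height: straight above the middle of the yellow disc, 64 across. Left side shown: sandal's y along this x; toe: its x along it; right side: its y against it. Sizes in mm.
- tray_in (a point): Centre of the inner floor of the fixed green tray, floor 6 mm above the table; x along its length, z up. Inside 238 (x) by 138 mm (y), rim 8 mm above the floor. The sandal goes in lengthwise, toe either way; standing there, sandal_mid is 48 mm above this point. Central in length when sandal_mid is 20 mm off this point towards the heel.
There are look-alikes about, which are no part of the job. What is shaped like the part that bears sandal_mid but purple is not meant.

How it is judged:
By the outcome, as a careful person would: the job done as asked, in the order asked, and still so for the second after the job is handed in, with the robot touching nothing.
It also fails if it takes over 51 s, if anything falls off the work surface, if the arm or the gripper's body presses on something with over 40 N, if the wrist force passes 120 N, or if a joint passes its speed limit or range.

## Working session

There is one attempt and no reset: what is moved stays moved. The work goes in short steps, Python scripts to look and compute and a tool call to move; the robot and the scene stay as the last step left them, time stands still between calls to the robot, and variables do not carry over. Pictures are saved under pics/ and viewed, and the job is handed in when it is done.

Besides the shell and the picture viewer there is one more tool, called after "Call:" as name(argument=value, ...) on one line, values as JSON. step_arm: Moves the arm, as the interface text tells. Its arguments: {"type":"object","properties":{"moves":{"type":"array","items":{"type":"array","items":{"type":"array","items":{"type":"number"}}}},"force":{"type":"number"}},"required":["moves"]}

```bash
mkdir -p pics; ls; python3 - <<'E'
from workcell import env
import cv2, numpy as np
s=env.get_state(); print({k:np.round(v,3).tolist() for k,v in s.items()}, env.nose_length)
for n in("scene","top"):
    p,d=env.read_camera(n); cv2.imwrite(f"pics/{n}0.png",p[...,::-1]); np.savez(f"pics/{n}0.npz",p=p,d=d)
    c=env.get_calibration(n); print(n,np.round(c["mtx"],1).tolist(),np.round(c["camera_from_world"],3).tolist())
print(env.get_state()["clock"])
E
```

```text
pics
{'clock': 0.0, 'joint_pos': [-1.295, 0.314, 0.045, 1.304, 0.0, 1.431], 'qvel': [0.0, 0.001, 0.002, -0.001, -0.001, -0.001], 'tau': [0.001, -48.063, 29.853, 0.019, -0.0, 0.0], 'tcp_pos': [0.232, -0.526, 0.241], 'orientation': [0.592, 0.386, 0.593, -0.386], 'wrist_force': [0.51, 0.421, -0.182], 'ft_torque': [0.063, -0.001, -0.009], 'finger_gap': 0.085} 0.011
scene [[465.6, 0.0, 263.9], [0.0, 465.6, 192.3], [0.0, 0.0, 1.0]] [[-0.111, 0.994, -0.013, -0.023], [0.751, 0.075, -0.656, -0.286], [-0.651, -0.083, -0.754, 1.809], [0.0, 0.0, 0.0, 1.0]]
top [[492.0, 0.0, 253.4], [0.0, 492.0, 192.3], [0.0, 0.0, 1.0]] [[0.001, -1.0, 0.012, 0.059], [-0.987, -0.003, -0.16, 0.473], [0.16, -0.011, -0.987, 1.773], [0.0, 0.0, 0.0, 1.0]]
0.1
```

View pics/scene0.png

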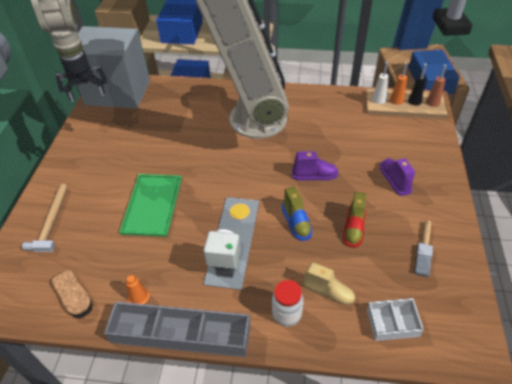

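View pics/top0.png

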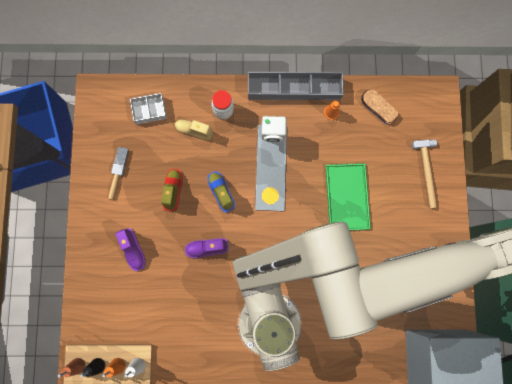

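Possible mix-ups in the scene view: blue-soled sandal on olive last (297,214), red one (355,220), purple ones (315,167) and (398,177), bare last (328,285). I choose the blue one at scene (297,214), which is top (220,192). A close crop will check it.

```bash
cat > h.py <<'E'
from workcell import env
import cv2, numpy as np
def load(n,i=0):
    z=np.load(f"pics/{n}{i}.npz"); return z["p"],z["d"]
def world(n,d):
    c=env.get_calibration(n);K=c["mtx"];T=np.linalg.inv(c["camera_from_world"])
    v,u=np.mgrid[0:d.shape[0],0:d.shape[1]]
    P=np.stack([(u-K[0,2])/K[0,0]*d,(v-K[1,2])/K[1,1]*d,d],-1)
    return P@T[:3,:3].T+T[:3,3]
def snap(tag):
    for n in("scene","top"):
        p,d=env.read_camera(n); cv2.imwrite(f"pics/{n}{tag}.png",p[...,::-1]); np.savez(f"pics/{n}{tag}.npz",p=p,d=d)
E
python3 - <<'E'
from h import *
a,_=load("scene");b,d=load("top")
A=cv2.resize(a[170:260,250:340],(390,390),interpolation=cv2.INTER_CUBIC)
B=cv2.resize(b[160:225,185:250],(390,390),interpolation=cv2.INTER_CUBIC)
cv2.imwrite("pics/crop0.png",np.hstack([A,B])[...,::-1])
for n in("scene","top"):
    p,d=load(n); W=world(n,d)
    hsv=cv2.cvtColor(p,cv2.COLOR_RGB2HSV)
    H,S,V=[hsv[...,i].astype(int) for i in range(3)]
    roi=np.zeros(H.shape,bool)
    if n=="top": roi[160:225,195:245]=1
    else: roi[175:250,275:325]=1
    m=roi&(W[...,2]>.012)&(W[...,2]<.15)&(d>0)
    m=cv2.morphologyEx(m.astype(np.uint8),cv2.MORPH_OPEN,np.ones((3,3)))>0
    print(n,"all",m.sum(),W[m].min(0).round(3),W[m].max(0).round(3))
    # minimum area rect
    r=cv2.minAreaRect((W[m][:,:2]*1000).astype(np.float32)); print(r)
    t=m&(W[...,2]>.083); print("block top",t.sum(),W[t].mean(0).round(4)); print(cv2.minAreaRect((W[t][:,:2]*1000).astype(np.float32)))
    # yellow
    y=(abs(H-27)<5)&(S>180)&(V>150)&(W[...,2]<.03)&(d>0)
    k,l,st,c=cv2.connectedComponentsWithStats(y.astype(np.uint8))
    for i in range(1,k):
        if st[i,4]>40: q=l==i; print("yellow",st[i],W[q].mean(0).round(4),(W[q].min(0)+W[q].max(0)).round(4)/2)
    g=(abs(H-68)<12)&(S>150)&(V>90)&(W[...,2]<.04)&(d>0)
    k,l,st,c=cv2.connectedComponentsWithStats(g.astype(np.uint8))
    for i in range(1,k):
        if st[i,4]>400: q=l==i; print("green",st[i],W[q].mean(0).round(4),cv2.minAreaRect((W[q][:,:2]*1000).astype(np.float32)),np.median(W[q][:,2]))
    # camera head (z 0.09..0.17, near)
    roi=np.zeros(H.shape,bool)
    if n=="top": roi[105:150,250:300]=1
    else: roi[220:290,195:250]=1
    w=roi&(W[...,2]>.148)&(W[...,2]<.17)
    print("head",w.sum(),W[w].mean(0).round(4),cv2.minAreaRect((W[w][:,:2]*1000).astype(np.float32)))
    pl=(S<60)&(W[...,2]<.02)&(W[...,2]>0.0)&(d>0)
    k,l,st,c=cv2.connectedComponentsWithStats(pl.astype(np.uint8))
    for i in range(1,k):
        if st[i,4]>500: q=l==i; print("plate",st[i],W[q].mean(0).round(4),cv2.minAreaRect((W[q][:,:2]*1000).astype(np.float32)))
E
```

```text
scene all 845 [0.423 0.133 0.012] [0.557 0.223 0.104]
((486.98663330078125, 180.6295166015625), (144.4742431640625, 58.456233978271484), 27.600662231445312)
block top 222 [0.4597 0.1654 0.093 ]
((457.3157043457031, 165.7933349609375), (74.92220306396484, 37.287471771240234), 25.517620086669922)
green [137 177  42  50 847] [ 0.4204 -0.2859  0.0052] ((447.1324462890625, -291.8274230957031), (215.2061004638672, 136.36837768554688), 5.555147647857666) 0.005200565835671966
head 736 [ 0.6977 -0.0117  0.1566] ((691.4153442382812, -12.782489776611328), (85.94802856445312, 82.14854431152344), 88.30316162109375)
plate [230 108  57  30 536] [ 0.0696 -0.001   0.0121] ((42.27031326293945, -4.371879577636719), (219.42083740234375, 146.86163330078125), 83.4927978515625)
plate [ 204  197   55   93 1845] [5.886e-01 2.000e-04 5.500e-03] ((576.53369140625, -9.717815399169922), (115.744384765625, 339.5183410644531), 88.0505599975586)
plate [113 310  44  27 853] [ 0.8769 -0.2291  0.0058] ((878.6822509765625, -226.48953247070312), (61.60839080810547, 103.93412780761719), 0.34617748856544495)
plate [156 31
[... 176 characters left out ...]
768 0.0134 0.0056] ((878.6405029296875, 13.898124694824219), (108.88987731933594, 61.905235290527344), 89.95104217529297)
top all 530 [0.409 0.134 0.012] [0.55  0.23  0.107]
((478.2462463378906, 180.8323516845703), (149.2819366455078, 57.836822509765625), 24.899673461914062)
block top 186 [0.4504 0.1666 0.0943]
((450.9058532714844, 166.59375), (71.117431640625, 34.60493469238281), 24.853437423706055)
head 460 [ 0.6892 -0.0098  0.1568] ((687.3211669921875, -9.365894317626953), (85.29669189453125, 80.31122589111328), 85.57953643798828)
plate [ 255  125   31   86 1582] [ 0.5564 -0.0042  0.0063] ((574.6768188476562, -5.745090484619141), (109.68940734863281, 328.7635498046875), 88.00615692138672)
```

View pics/crop0.png

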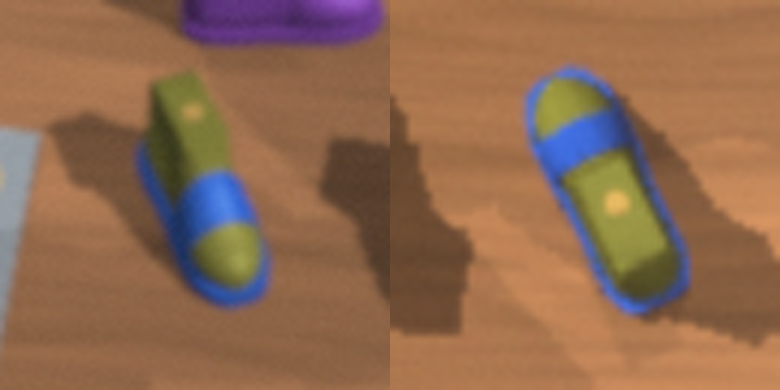

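The crop shows the blue-soled sandal with its olive last standing upright. The toe points away from the robot and slightly to +y (top view: toe at about (217,176), block dot at about (222,194)). Next I refine by plane intersection.

```bash
cat >> h.py <<'E'
def onplane(n,uv,z):
    c=env.get_calibration(n);K=c["mtx"];T=np.linalg.inv(c["camera_from_world"])
    uv=np.atleast_2d(np.asarray(uv,float))
    r=np.c_[(uv-K[[0,1],[2,2]])/K[[0,1],[0,1]],np.ones(len(uv))]@T[:3,:3].T
    o=T[:3,3]; return o+r*((z-o[2])/r[:,2])[:,None]
def proj(n,P):
    c=env.get_calibration(n);K=c["mtx"];T=c["camera_from_world"]
    q=(np.atleast_2d(P)@T[:3,:3].T+T[:3,3])@K.T; return q[:,:2]/q[:,2:]
E
python3 - <<'E'
from h import *
for n,roi in(("scene",(285,305,188,205)),("top",(214,230,186,202))):
    p,d=load(n); hsv=cv2.cvtColor(p,cv2.COLOR_RGB2HSV).astype(int); H,S,V=hsv[...,0],hsv[...,1],hsv[...,2]
    W=world(n,d)
    # dot: redness relative to olive
    u0,u1,v0,v1=roi
    w=np.zeros(H.shape); e=p[...,0].astype(float); w[v0:v1,u0:u1]=np.clip(e-np.percentile(e[v0:v1,u0:u1],50)-25,0,None)[v0:v1,u0:u1]
    w[(p[...,2]>p[...,1])]=0
    v,u=np.mgrid[0:384,0:512]
    ys,xs=np.unravel_index(np.argmax(w),w.shape); 
    near=(abs(u-xs)<4)&(abs(v-ys)<4); w*=near
    c=[(w*u).sum()/w.sum(),(w*v).sum()/w.sum()]
    print(n,"dot px",np.round(c,2),onplane(n,c,.095).round(4), (w>0).sum())
    y=(H>20)&(H<32)&(S>170)&(V>170)
    k,l,st,cc=cv2.connectedComponentsWithStats(y.astype(np.uint8))
    for i in range(1,k):
        if st[i,4]>60:
            cn,_=cv2.findContours((l==i).astype(np.uint8),0,2); 
            print("yellow",st[i],onplane(n,cc[i],.006).round(4))
    g=(H>45)&(H<85)&(S>120)
    k,l,st,cc=cv2.connectedComponentsWithStats(g.astype(np.uint8))
    for i in range(1,k):
        if st[i,4]>1000 and W[l==i][:,2].mean()<.05:
            q=l==i; vv,uu=np.where(q); 
            X=onplane(n,np.c_[uu,vv],.014); r=cv2.minAreaRect((X[:,:2]*1000).astype(np.float32)); print("green",st[i],cc[i],r, np.percentile(W[q][:,2],[5,50,95]).round(4))
    bl=(H>95)&(H<125)&(S>110)
    # olive+blue mask
    ol=(H>20)&(H<36)&(S>110)
    rr=np.zeros(H.shape,bool)
    if n=="top": rr[165:218,200:240]=1
    else: rr[180:245,278:318]=1
    vv,uu=np.where(bl&rr); X=onplane(n,np.c_[uu,vv],.012); print("blue",cv2.minAreaRect((X[:,:2]*1000).astype(np.float32)))
    X=W[(ol|bl)&rr&(W[...,2]>.086)&(W[...,2]<.11)]; print(len(X),np.median(X[:,2]))
    vv,uu=np.where((ol|bl)&rr&(W[...,2]>.089)&(W[...,2]<.11)); X=onplane(n,np.c_[uu,vv],.095); r=cv2.minAreaRect((X[:,:2]*1000).astype(np.float32)); print("top face",r)
E
```

```text
scene dot px [294.02 195.31] [[0.4593 0.1687 0.095 ]] 17
yellow [232 205  16  13 146] [[ 0.4671 -0.0046  0.006 ]]
green [ 121  175   60   60 2619] [151.00649103 205.26231386] ((468.9349060058594, -292.58612060546875), (247.79969787597656, 147.15240478515625), 2.5100409984588623) [0.0008 0.0056 0.0128]
blue ((492.5447082519531, 186.4151153564453), (145.1624298095703, 64.82672119140625), 23.103425979614258)
197 0.09398495575004451
top face ((460.9423828125, 166.17654418945312), (70.52815246582031, 36.389041900634766), 25.435590744018555)
top dot px [222.27 193.28] [[0.4597 0.1711 0.095 ]] 20
yellow [263 188  15  15 166] [[ 0.4672 -0.0022  0.006 ]]
green [ 326  164   44   66 2428] [347.9946458  194.94275124] ((462.14117431640625, -291.82305908203125), (246.6349334716797, 148.41189575195312), 2.657327651977539) [-0.0022  0.006   0.015 ]
blue ((480.5302429199219, 181.7028045654297), (154.2441864013672, 56.85676193237305), 26.693256378173828)
171 0.09416248028035068
top face ((450.4223327636719, 165.9486083984375), (66.15553283691406, 33.44603729248047), 26.880107879638672)
```

```bash
cat >> h.py <<'E'
from scipy.spatial.transform import Rotation as R
def tool():
    s=env.get_state(); q=s["orientation"]; return s,np.array(s["tcp_pos"]),R.from_quat([q[1],q[2],q[3],q[0]])
def goal(yaw):  # tool z along sandal y at heading yaw, tool x down ; sgn handled by yaw+pi
    x=np.array([0,0,-1.]); z=np.array([-np.sin(yaw),np.cos(yaw),0]); return R.from_matrix(np.c_[x,np.cross(z,x),z])
def delta(pos,yaw):
    s,p,r=tool(); dr=(r.inv()*goal(yaw)).as_rotvec(); dt=r.inv().apply(np.array(pos)-p)
    return np.round(np.r_[dr,dt],4).tolist()
E
python3 - <<'E'
from h import *
s,p,r=tool(); M=r.as_matrix(); print(M.round(3)); print("yaw of tool as sandal heading",np.degrees(np.arctan2(-M[0,2],M[1,2])), s["joint_pos"][[0,5]] if hasattr(s["joint_pos"],'shape') else s["joint_pos"])
b,d=load("top");W=world("top",d)
hsv=cv2.cvtColor(b,cv2.COLOR_RGB2HSV).astype(int);H,S=hsv[...,0],hsv[...,1]
q=((H>95)&(H<125)&(S>110)|(H>20)&(H<36)&(S>110)&(W[...,2]>.03)); q[:165]=0;q[218:]=0;q[:,:200]=0;q[:,240:]=0
v,u=np.where(q); X=onplane("top",np.c_[u,v],.02)[:,:2]; e,V=np.linalg.eigh(np.cov((X-X.mean(0)).T)); print(X.mean(0),np.degrees(np.arctan2(*V[::-1,1])))
for yaw in(.46,.46+np.pi,.46-np.pi): print(yaw,delta([.461,.171,.2],yaw))
# plate edges
for n in("scene","top"):
    p,d=load(n);W=world(n,d);hsv=cv2.cvtColor(p,cv2.COLOR_RGB2HSV).astype(int)
    pl=(hsv[...,1]<70)&(W[...,2]<.012)&(W[...,2]>0)&(W[...,0]>.4)&(W[...,0]<.6)&(abs(W[...,1])<.09)
    pl=cv2.morphologyEx(pl.astype(np.uint8),cv2.MORPH_OPEN,np.ones((3,3)))>0
    L=[]
    for x in np.arange(.49,.585,.01):
        k=pl&(abs(W[...,0]-x)<.005); 
        if k.sum()>5: L.append((x,W[k][:,1].min(),W[k][:,1].max()))
    L=np.array(L); print(n,np.round(L[[0,-1]],4),[np.degrees(np.arctan(np.polyfit(L[:,0],L[:,i],1)[0])).round(2) for i in(1,2)])
E
```

```text
[[-0.     0.915  0.404]
 [ 0.002  0.404 -0.915]
 [-1.     0.    -0.002]]
yaw of tool as sandal heading -156.17869548525556 [-1.29460395  1.43122869]
[0.47764639 0.18213518] -154.52091029920751
0.46 [3.0974, -0.0004, 0.0024, 0.0425, 0.4907, -0.5448]
3.601592653589793 [-0.0442, -0.0016, -0.0003, 0.0425, 0.4907, -0.5448]
-2.681592653589793 [-0.0442, -0.0016, -0.0003, 0.0425, 0.4907, -0.5448]
scene [[ 0.49   -0.0595  0.0494]
 [ 0.58    0.0114  0.0459]] [np.float64(42.97), np.float64(-2.4)]
top [[ 0.49   -0.0556  0.0382]
 [ 0.58   -0.0604  0.0421]] [np.float64(-36.08), np.float64(-21.55)]
```

Call:
step_arm(moves=[[[-0.13, 0, 0, 0, 0.02, -0.023, 1], [-0.26, 0, 0, 0, 0.041, -0.045, 1], [-0.39, 0, 0, 0, 0.061, -0.068, 1], [-0.52, 0, 0, 0, 0.082, -0.091, 1], [-0.65, 0, 0, 0, 0.102, -0.114, 1], [-0.78, 0, 0, 0, 0.123, -0.136, 1], [-0.91, 0, 0, 0, 0.143, -0.159, 1], [-1.04, 0, 0, 0, 0.164, -0.182, 1], [-1.17, 0, 0, 0, 0.184, -0.204, 1], [-1.3, 0, 0, 0, 0.204, -0.227, 1], [-1.43, 0, 0, 0, 0.225, -0.25, 1], [-1.56, 0, 0, 0, 0.245, -0.272, 1]]])

```text
clock: 1.3
tcp_pos: [0.3463, -0.1764, 0.2418]
orientation: [0.692, -0.143, 0.692, 0.145]
wrist_force: [0.1, -0.5, -0.8]
finger_gap: 0.0857
```

```bash
python3 - <<'E'
from h import *
s,p,r=tool(); print(s["clock"],p,np.round(s["joint_pos"],3)); print(delta([.461,.171,.2],.45))
E
```

```text
1.3 [ 0.34632755 -0.17636756  0.24175478] [-6.790e-01 -4.700e-02 -3.760e-01  1.244e+00  1.000e-03  4.810e-01]
[-1.6106, 0.0018, -0.0016, 0.0424, 0.2727, 0.2437]
```

Call:
step_arm(moves=[[[-0.14, 0, 0, 0, 0.023, 0.02, 1], [-0.28, 0, 0, 0, 0.046, 0.041, 1], [-0.42, 0, 0, 0, 0.068, 0.061, 1], [-0.56, 0, 0, 0, 0.091, 0.081, 1], [-0.7, 0, 0, 0, 0.114, 0.102, 1], [-0.84, 0, 0, 0, 0.136, 0.122, 1], [-0.98, 0, 0, 0, 0.159, 0.142, 1], [-1.12, 0, 0, 0.005, 0.182, 0.162, 1], [-1.26, 0, 0, 0.015, 0.205, 0.183, 1], [-1.4, 0, 0, 0.025, 0.227, 0.203, 1], [-1.53, 0, 0, 0.035, 0.25, 0.223, 1], [-1.61, 0, 0, 0.042, 0.273, 0.244, 1]]])

```text
clock: 2.5
tcp_pos: [0.4607, 0.1725, 0.1993]
orientation: [0.375, -0.599, 0.375, 0.601]
wrist_force: [0.8, -0.5, 0.4]
finger_gap: 0.0852
```

```bash
python3 - <<'E'
from h import *
s,p,r=tool(); print(s["clock"],p,np.round(s["joint_pos"],3)); print(delta([.461,.171,.067],.45))
snap(1)
E
```

```text
2.5 [0.46074678 0.17254786 0.19927443] [ 0.194  0.173 -0.244  1.156  0.002 -0.26 ]
[0.004, 0.0024, -0.0013, 0.1323, 0.0003, -0.0018]
```

View pics/scene1.png

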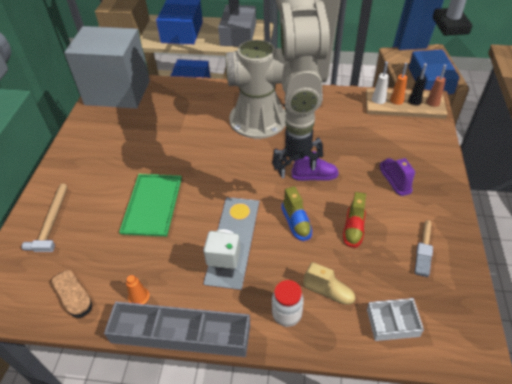

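The gripper is open above the sandal (fingers around (299,160)), aligned with its sides. I'll descend now.

Call:
step_arm(moves=[[[0, 0, 0, 0.03, 0, -0.001, 1], [0, 0, 0, 0.06, 0, -0.001, 1], [0, 0, 0, 0.08, 0, -0.001, 1], [0, 0, 0, 0.1, 0, -0.001, 1], [0, 0, 0, 0.115, 0, -0.001, 1], [0, 0, 0, 0.125, 0, -0.001, 1], [0, 0, 0, 0.132, 0, -0.001, 1], [0, 0, 0, 0.132, 0, -0.001, 1]]])

```text
clock: 3.4
tcp_pos: [0.4608, 0.1729, 0.0662]
orientation: [0.375, -0.598, 0.375, 0.601]
wrist_force: [0.5, 0.0, 0.7]
finger_gap: 0.0856
```

```bash
python3 - <<'E'
from h import *
s,p,r=tool(); print(s["clock"],p,s["wrist_force"].round(2)); print(delta([.461,.171,.067],.45))
snap(2)
a,_=load("scene",2);b,d=load("top",2)
A=cv2.resize(a[150:250,250:350],(400,400),interpolation=cv2.INTER_CUBIC)
B=cv2.resize(b[150:240,180:270],(400,400),interpolation=cv2.INTER_CUBIC)
cv2.imwrite("pics/crop2.png",np.hstack([A,B])[...,::-1])
E
```

```text
3.4 [0.46080954 0.17290247 0.0662362 ] [0.47 0.03 0.7 ]
[0.0037, 0.0036, -0.0025, -0.0008, 0.0007, -0.0018]
```

View pics/crop2.png

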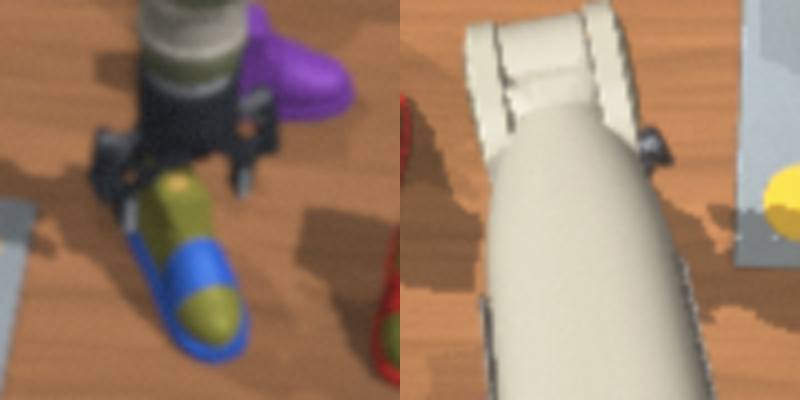

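The fingers straddle the block (tips at crop (125,205) and (245,180), block dot (178,183) between them). Closing now.

Call:
step_arm(moves=[[[0, 0, 0, 0, 0, -0.001, 0.3], [0, 0, 0, 0, 0, -0.001, 0.2], [0, 0, 0, 0, 0, -0.001, 0.2], [0, 0, 0, 0, 0, -0.001, 0.2], [0, 0, 0, 0, 0, -0.001, 0.2], [0, 0, 0, 0, 0, -0.001, 0.2], [0, 0, 0, 0, 0, -0.001, 0.2], [0, 0, 0, 0, 0, -0.001, 0.2]]], force=60)

```text
clock: 4.3
tcp_pos: [0.4625, 0.1723, 0.0677]
orientation: [0.375, -0.599, 0.374, 0.6]
wrist_force: [-0.1, -1.6, 6.0]
finger_gap: 0.0344
```

Call:
step_arm(moves=[[[0, 0, 0, -0.005, 0, 0, 0.2], [0, 0, 0, -0.015, 0, 0, 0.2], [0, 0, 0, -0.028, 0, 0, 0.2], [0, 0, 0, -0.042, 0, 0, 0.2], [0, 0, 0, -0.055, 0, 0, 0.2], [0, 0, 0, -0.067, 0, 0, 0.2], [0, 0, 0, -0.073, 0, 0, 0.2], [0, 0, 0, -0.073, 0, 0, 0.2]]])

```text
clock: 5.1
tcp_pos: [0.4631, 0.1723, 0.1416]
orientation: [0.376, -0.599, 0.374, 0.6]
wrist_force: [0.7, 0.2, -3.0]
finger_gap: 0.0344
```

```bash
python3 - <<'E'
from h import *
snap(3)
s,p,r=tool(); M=r.as_matrix(); print(s["clock"],p,s["wrist_force"].round(2),s["ft_torque"].round(3),s["finger_gap"],np.degrees(np.arctan2(-M[0,2],M[1,2])))
a,_=load("scene",3)
W=world("scene",load("scene",3)[1])
hsv=cv2.cvtColor(a,cv2.COLOR_RGB2HSV).astype(int);H,S=hsv[...,0],hsv[...,1]
q=(H>95)&(H<125)&(S>110); q[:140]=0;q[260:]=0;q[:,:260]=0;q[:,340:]=0
print(q.sum(),W[q].min(0),W[q].max(0))
v,u=np.where(q);X=W[q];
low=X[:,2]<np.percentile(X[:,2],60)
print(np.percentile(X[:,2],[2,10,30,50,70]).round(4))
A=cv2.resize(a[130:250,240:360],(600,600),interpolation=cv2.INTER_CUBIC)
cv2.imwrite("pics/crop3.png",A[...,::-1])
E
```

```text
5.2 [0.46233953 0.17206871 0.14037852] [ 0.48  0.1  -2.83] [-0.022 -0.018 -0.025] 0.03460637265320533 26.0062025363428
337 [0.44389609 0.1337882  0.07735231] [1.38981458 0.22787975 1.17696254]
[0.0809 0.084  0.0884 0.1155 0.1252]
```

View pics/crop3.png

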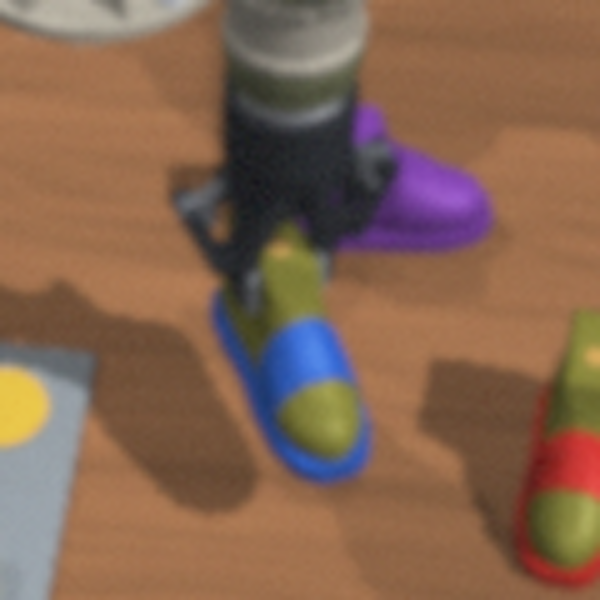

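```bash
cat >> h.py <<'E'
from scipy.spatial import cKDTree
from scipy.optimize import least_squares
def cloud(n,i,roi,z):
    p,d=load(n,i);W=world(n,d);hsv=cv2.cvtColor(p,cv2.COLOR_RGB2HSV).astype(int);H,S=hsv[...,0],hsv[...,1]
    q=((H>92)&(H<128)&(S>100)|(H>19)&(H<40)&(S>110))&(d>0)&(W[...,2]>z[0])&(W[...,2]<z[1])
    m=np.zeros_like(q);m[roi[2]:roi[3],roi[0]:roi[1]]=1
    return W[q&m]
E
python3 - <<'E'
from h import *
A=cloud("scene",0,(278,318,175,245),(.008,.11)); B=cloud("scene",3,(275,330,165,230),(.06,.19))
print(len(A),len(B))
c=np.array([.4605,.1712,.048])
t=cKDTree(A)
def f(x,full=False):
    Rm=R.from_rotvec(x[:3]); Q=Rm.inv().apply(B-x[3:]-c)+c
    dd=t.query(Q)[0]; return np.clip(dd,0,.012)
r=least_squares(f,[0,0,0,.002,0,.073],x_scale=[.1]*3+[.01]*3,diff_step=1e-3,loss="soft_l1",f_scale=.003)
x=r.x; a=np.radians(26)
print("rotvec deg",np.degrees(x[:3]).round(2),"shift",x[3:].round(4),"rms",np.sqrt((r.fun**2).mean()))
rv=R.from_euler("z",-a).apply(x[:3]); print("roll,pitch,yaw in sandal deg",np.degrees(rv).round(2))
print("dot now",onplane("scene",[296.4,179.4],.1684))
E
```

```text
780 672
rotvec deg [0.15 0.45 0.17] shift [0.0008 0.0013 0.074 ] rms 0.00285725016307301
roll,pitch,yaw in sandal deg [0.33 0.34 0.17]
dot now [[0.46022776 0.17315661 0.1684    ]]
```

```bash
python3 - <<'E'
from h import *
print(delta([.467,-.0034,.1395],-1.606))
E
```

```text
[2.0599, 0.0013, -0.0031, 0.0005, 0.0727, -0.1597]
```

Call:
step_arm(moves=[[[0.06, 0, 0, 0, 0.002, -0.005, 0.2], [0.18, 0, 0, 0, 0.006, -0.014, 0.2], [0.3, 0, 0, 0, 0.011, -0.024, 0.2], [0.42, 0, 0, 0, 0.016, -0.034, 0.2], [0.54, 0, 0, 0, 0.02, -0.044, 0.2], [0.66, 0, 0, 0, 0.025, -0.054, 0.2], [0.78, 0, 0, 0, 0.03, -0.064, 0.2], [0.9, 0, 0, 0, 0.034, -0.074, 0.2], [1.02, 0, 0, 0, 0.038, -0.083, 0.2], [1.14, 0, 0, 0, 0.042, -0.092, 0.2], [1.26, 0, 0, 0, 0.046, -0.101, 0.2], [1.36, 0, 0, 0, 0.05, -0.109, 0.2]]])

```text
clock: 6.4
tcp_pos: [0.4646, 0.0518, 0.1392]
orientation: [0.668, -0.228, 0.67, 0.23]
wrist_force: [-0.4, 0.5, -1.9]
finger_gap: 0.034
```

```bash
python3 - <<'E'
from h import *
s,p,r=tool();print(s["clock"],p,s["finger_gap"],s["wrist_force"].round(1));print(delta([.467,-.0034,.1395],-1.606))
E
```

```text
6.4 [0.464556   0.05177656 0.13920417] 0.03402500149161026 [-0.4  0.5 -1.9]
[0.6952, -0.0024, -0.0034, -0.0004, -0.0451, -0.0319]
```

Call:
step_arm(moves=[[[0.12, 0, 0, 0, -0.008, -0.006, 0.2], [0.24, 0, 0, 0, -0.016, -0.011, 0.2], [0.36, 0, 0, 0, -0.024, -0.017, 0.2], [0.47, 0, 0, 0, -0.031, -0.022, 0.2], [0.57, 0, 0, 0, -0.038, -0.027, 0.2], [0.65, 0, 0, 0, -0.043, -0.03, 0.2], [0.695, 0, 0, 0, -0.045, -0.032, 0.2], [0.695, 0, 0, 0, -0.045, -0.032, 0.2], [0.695, 0, 0, 0, -0.045, -0.032, 0.2]]])

```text
clock: 7.3
tcp_pos: [0.4664, -0.0033, 0.1385]
orientation: [0.705, 0.013, 0.709, -0.011]
wrist_force: [0.1, -0.1, -2.2]
finger_gap: 0.0345
```

```bash
python3 - <<'E'
from h import *
snap(4)
s,p,r=tool();print(s["clock"],p,s["finger_gap"],s["wrist_force"].round(1));print(delta([.467,-.0034,.1395],-1.606))
a,_=load("scene",4);b,_=load("top",4)
A=cv2.resize(a[150:290,180:320],(400,400),interpolation=cv2.INTER_CUBIC)
B=cv2.resize(b[110:250,200:340],(400,400),interpolation=cv2.INTER_CUBIC)
cv2.imwrite("pics/crop4.png",np.hstack([A,B])[...,::-1])
E
```

```text
7.4 [ 0.4666284  -0.00318186  0.13875977] 0.0341947154034535 [ 0.2 -0.3 -3.3]
[0.0012, -0.004, -0.0025, -0.0007, -0.0002, 0.0004]
```

View pics/crop4.png

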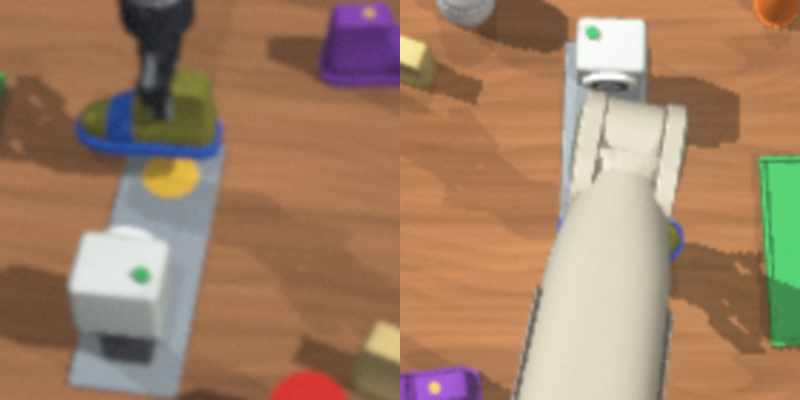

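```bash
python3 - <<'E'
from h import *
p,d=load("scene",4);hsv=cv2.cvtColor(p,cv2.COLOR_RGB2HSV).astype(int);H,S=hsv[...,0],hsv[...,1]
q=(H>95)&(H<125)&(S>110); q[:175]=0;q[210:]=0;q[:,:190]=0;q[:,270:]=0
v,u=np.where(q)
for z in(.075,.085):
    X=onplane("scene",np.c_[u,v],z); print(z,X[:,1].min().round(4),X[:,1].max().round(4), X[:,1].ptp() if hasattr(X,'ptp') else np.ptp(X[:,1]))
# extremes' rows: tilt
for lo,hi in((208,216),(225,235),(248,256)):
    c=(u>=lo)&(u<hi); print(lo,[v[c&(u==k)].max() for k in range(lo,hi) if (c&(u==k)).any()])
B=cloud("scene",4,(195,265,170,212),(.06,.18)); bs=B[B[:,2]<.1]; print(len(B),np.percentile(B[:,1],[1,99]).round(4))
t=B[B[:,2]>.158]; print("block top",len(t),t.min(0).round(4),t.max(0).round(4),np.polyfit(t[:,1],t[:,2],1))
E
```

```text
0.075 -0.1032 0.0531 0.15631767580947048
0.085 -0.1005 0.0544 0.15489913687774856
208 [np.int64(198), np.int64(199), np.int64(200), np.int64(200), np.int64(201), np.int64(201), np.int64(201), np.int64(202)]
225 [np.int64(203), np.int64(203), np.int64(203), np.int64(203), np.int64(203), np.int64(203), np.int64(203), np.int64(203), np.int64(203), np.int64(203)]
248 [np.int64(204), np.int64(204), np.int64(205), np.int64(204), np.int64(204), np.int64(204), np.int64(204), np.int64(203)]
809 [-0.0942  0.0501]
block top 114 [0.4511 0.0062 0.1584] [0.4894 0.0409 0.1695] [-0.08404978  0.16624585]
```

Call:
step_arm(moves=[[[0, 0, 0, 0, 0, 0, 0.2], [0, 0, 0, 0, 0, 0, 0.2], [0, 0, 0, 0, 0, 0, 0.2], [0, 0, 0, 0, 0, 0, 0.2], [0, 0, 0, 0, 0, 0, 0.2], [0, 0, 0, 0, 0, 0, 0.2], [0, 0, 0, 0, 0, 0, 0.2], [0, 0, 0, 0, 0, 0, 0.2], [0, 0, 0, 0, 0, 0, 0.2]]])

```text
clock: 8.3
tcp_pos: [0.4666, -0.0032, 0.1388]
orientation: [0.706, 0.013, 0.708, -0.011]
wrist_force: [0.0, 0.0, -3.2]
finger_gap: 0.0343
```

Call:
step_arm(moves=[[[0, 0, 0, 0, 0, 0, 0.2], [-0.06, 0, 0, 0, 0, 0, 0.2], [-0.18, 0, 0, 0, 0, 0, 0.2], [-0.31, 0, 0, 0, 0, 0, 0.2], [-0.44, 0, 0, 0, 0, 0, 0.2], [-0.57, 0, 0, 0, 0, 0, 0.2], [-0.7, 0, 0, 0, 0, 0, 0.2], [-0.83, 0, 0, 0, 0, 0, 0.2], [-0.96, 0, 0, 0, 0, 0, 0.2], [-1.09, 0, 0, 0, 0, 0, 0.2], [-1.22, 0, 0, 0, 0, 0, 0.2], [-1.34, 0, 0, 0, 0, 0, 0.2]]])

```text
clock: 9.5
tcp_pos: [0.4667, -0.0032, 0.1388]
orientation: [0.56, -0.429, 0.561, 0.433]
wrist_force: [0.9, -0.2, -2.8]
finger_gap: 0.034
```

```bash
python3 - <<'E'
from h import *
s,p,r=tool();print(s["clock"],p,s["finger_gap"],s["wrist_force"].round(1));print(delta([.467,-.0034,.1390],-.035))
E
```

```text
9.5 [ 0.4666572  -0.00321151  0.13876981] 0.03403196842651709 [ 0.9 -0.2 -2.8]
[-0.2247, 0.0021, -0.0042, -0.0002, -0.0004, -0.0001]
```

Call:
step_arm(moves=[[[-0.11, 0, 0, 0, 0, 0, 0.2], [-0.19, 0, 0, 0, 0, 0, 0.2], [-0.225, 0, 0, 0, 0, 0, 0.2], [-0.225, 0, 0, 0, 0, 0, 0.2], [-0.225, 0, 0, 0, 0, 0, 0.2]]])

```text
clock: 10.0
tcp_pos: [0.4666, -0.0032, 0.1388]
orientation: [0.508, -0.489, 0.509, 0.493]
wrist_force: [1.1, 0.8, -2.4]
finger_gap: 0.0342
```

```bash
python3 - <<'E'
from h import *
snap(5)
s,p,r=tool();print(s["clock"],p,s["finger_gap"],s["wrist_force"].round(1));print(delta([.467,-.0034,.1390],-.035))
a,_=load("scene",5);b,_=load("top",5)
A=cv2.resize(a[150:290,180:320],(400,400),interpolation=cv2.INTER_CUBIC)
B=cv2.resize(b[110:250,200:340],(400,400),interpolation=cv2.INTER_CUBIC)
cv2.imwrite("pics/crop5.png",np.hstack([A,B])[...,::-1])
E
```

```text
10.1 [ 0.46662592 -0.00321907  0.13876123] 0.034843051058390834 [-0.9  0.3 -3.1]
[-0.0003, 0.0025, -0.004, -0.0002, -0.0004, -0.0002]
```

View pics/crop5.png

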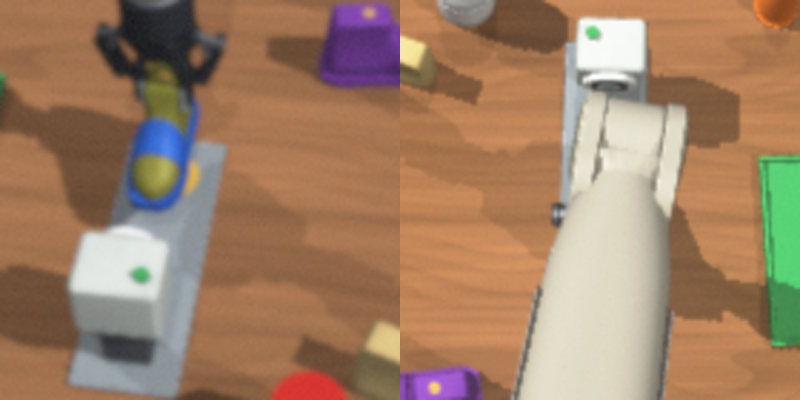

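Call:
step_arm(moves=[[[0, 0, 0, 0, 0, 0, 0.2], [0, 0, 0, 0, 0, 0, 0.2], [0, 0, 0, 0, 0, 0, 0.2], [0, 0, 0, 0, 0, 0, 0.2], [0, 0, 0, 0, 0, 0, 0.2], [0, 0, 0, 0, 0, 0, 0.2], [0, 0, 0, 0, 0, 0, 0.2], [0, 0, 0, 0, 0, 0, 0.2], [0, 0, 0, 0, 0, 0, 0.2], [0, 0, 0, 0, 0, 0, 0.2]]])

```text
clock: 11.1
tcp_pos: [0.4667, -0.0032, 0.1388]
orientation: [0.508, -0.49, 0.509, 0.493]
wrist_force: [0.9, 0.5, -2.6]
finger_gap: 0.0343
```

The toe points at the camera head (toe at crop (155,180), head at (120,260)), and the sandal is level. Next comes the right side.

Call:
step_arm(moves=[[[-0.06, 0, 0, 0, 0, 0, 0.2], [-0.18, 0, 0, 0, 0, 0, 0.2], [-0.31, 0, 0, 0, 0, 0, 0.2], [-0.44, 0, 0, 0, 0, 0, 0.2], [-0.57, 0, 0, 0, 0, 0, 0.2], [-0.7, 0, 0, 0, 0, 0, 0.2], [-0.83, 0, 0, 0, 0, 0, 0.2], [-0.96, 0, 0, 0, 0, 0, 0.2], [-1.09, 0, 0, 0, 0, 0, 0.2], [-1.22, 0, 0, 0, 0, 0, 0.2], [-1.35, 0, 0, 0, 0, 0, 0.2], [-1.46, 0, 0, 0, 0, 0, 0.2]]])

```text
clock: 12.3
tcp_pos: [0.4666, -0.0032, 0.1388]
orientation: [0.051, -0.704, 0.049, 0.707]
wrist_force: [0.2, -1.2, -2.6]
finger_gap: 0.0343
```

```bash
python3 - <<'E'
from h import *
s,p,r=tool();print(s["clock"],p,s["finger_gap"],s["joint_pos"].round(2));print(delta([.467,-.0034,.1390],1.536))
E
```

```text
12.3 [ 0.46663902 -0.0032111   0.13875935] 0.034289711981819106 [-0.18  0.17 -0.4   1.    0.   -1.61]
[-0.1064, 0.0041, 0.0023, -0.0002, 0.0001, -0.0004]
```

Call:
step_arm(moves=[[[-0.07, 0, 0, 0, 0, 0, 0.2], [-0.106, 0, 0, 0, 0, 0, 0.2], [-0.106, 0, 0, 0, 0, 0, 0.2], [-0.106, 0, 0, 0, 0, 0, 0.2]]])

```text
clock: 12.7
tcp_pos: [0.4666, -0.0032, 0.1387]
orientation: [0.014, -0.706, 0.012, 0.708]
wrist_force: [0.4, -0.9, -2.3]
finger_gap: 0.0343
```

```bash
python3 - <<'E'
from h import *
snap(6)
s,p,r=tool();print(s["clock"],p,s["finger_gap"],s["wrist_force"].round(1));print(delta([.467,-.0034,.1390],1.536))
a,_=load("scene",6);b,_=load("top",6)
A=cv2.resize(a[150:290,180:320],(400,400),interpolation=cv2.INTER_CUBIC)
B=cv2.resize(b[110:250,200:340],(400,400),interpolation=cv2.INTER_CUBIC)
cv2.imwrite("pics/crop6.png",np.hstack([A,B])[...,::-1])
E
```

```text
12.8 [ 0.46661337 -0.00318092  0.138758  ] 0.03471849633193876 [-0.5 -0.3 -2.3]
[-0.001, 0.004, 0.0025, -0.0002, 0.0002, -0.0004]
```

Call:
step_arm(moves=[[[0, 0, 0, 0, 0, 0, 0.2], [0, 0, 0, 0, 0, 0, 0.2], [0, 0, 0, 0, 0, 0, 0.2], [0, 0, 0, 0, 0, 0, 0.2], [0, 0, 0, 0, 0, 0, 0.2], [0, 0, 0, 0, 0, 0, 0.2], [0, 0, 0, 0, 0, 0, 0.2], [0, 0, 0, 0, 0, 0, 0.2], [0, 0, 0, 0, 0, 0, 0.2], [0, 0, 0, 0, 0, 0, 0.2], [0, 0, 0, 0, 0, 0, 0.2]]])

```text
clock: 13.9
tcp_pos: [0.4666, -0.0032, 0.1387]
orientation: [0.014, -0.706, 0.012, 0.708]
wrist_force: [0.2, 0.2, -2.9]
finger_gap: 0.0346
```

View pics/crop6.png

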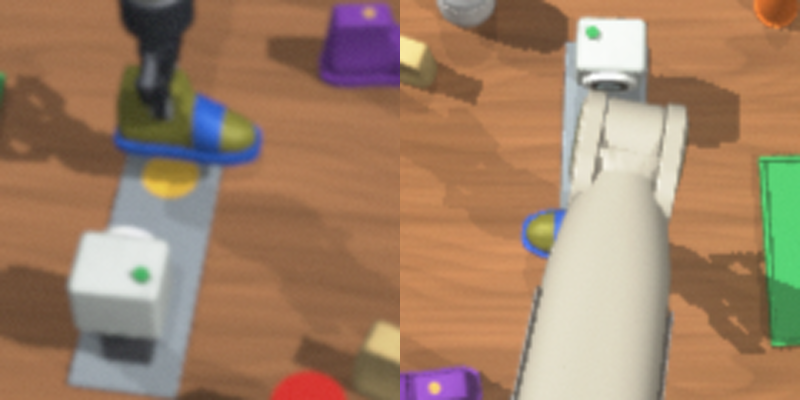

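```bash
python3 - <<'E'
from h import *
print(delta([.445,-.293,.139],.045))
E
```

```text
[1.49, 0.0051, -0.0009, -0.0009, 0.2904, 0.0112]
```

Call:
step_arm(moves=[[[0.06, 0, 0, 0, 0.011, 0, 0.2], [0.16, 0, 0, 0, 0.03, 0.001, 0.2], [0.27, 0, 0, 0, 0.052, 0.002, 0.2], [0.38, 0, 0, 0, 0.074, 0.003, 0.2], [0.49, 0, 0, 0, 0.096, 0.004, 0.2], [0.6, 0, 0, 0, 0.118, 0.005, 0.2], [0.71, 0, 0, 0, 0.14, 0.005, 0.2], [0.82, 0, 0, 0, 0.162, 0.006, 0.2], [0.93, 0, 0, 0, 0.184, 0.007, 0.2], [1.04, 0, 0, 0, 0.206, 0.008, 0.2], [1.15, 0, 0, 0, 0.226, 0.009, 0.2], [1.25, 0, 0, 0, 0.244, 0.009, 0.2]]])

```text
clock: 15.1
tcp_pos: [0.4487, -0.2478, 0.1381]
orientation: [0.425, -0.563, 0.425, 0.567]
wrist_force: [-0.4, 0.0, -3.0]
finger_gap: 0.0344
```

```bash
python3 - <<'E'
from h import *
s,p,r=tool();print(s["clock"],p,s["finger_gap"]);print(delta([.445,-.293,.139],.045))
E
```

```text
15.1 [ 0.44869405 -0.24778777  0.13814703] 0.03437909036638238
[0.2351, 0.0032, -0.0034, -0.001, 0.0161, -0.0424]
```

Call:
step_arm(moves=[[[0.08, 0, 0, 0, 0.006, -0.016, 0.2], [0.15, 0, 0, 0, 0.011, -0.028, 0.2], [0.21, 0, 0, 0, 0.015, -0.038, 0.2], [0.235, 0.003, -0.003, 0, 0.016, -0.042, 0.2], [0.235, 0.003, -0.003, 0, 0.016, -0.042, 0.2], [0.235, 0.003, -0.003, 0, 0.016, -0.042, 0.2]]])

```text
clock: 15.7
tcp_pos: [0.4448, -0.292, 0.1379]
orientation: [0.488, -0.511, 0.488, 0.512]
wrist_force: [-0.5, -0.1, -3.1]
finger_gap: 0.0342
```

```bash
python3 - <<'E'
from h import *
snap(7)
s,p,r=tool();print(s["clock"],p,s["finger_gap"]);print(delta([.445,-.293,.077],.045))
a,_=load("scene",7);b,_=load("top",7)
A=cv2.resize(a[130:270,90:230],(400,400),interpolation=cv2.INTER_CUBIC)
B=cv2.resize(b[130:270,280:420],(400,400),interpolation=cv2.INTER_CUBIC)
cv2.imwrite("pics/crop7.png",np.hstack([A,B])[...,::-1])
# tray floor corners by hand: project predicted tray outline
for n in("scene","top"):
    c,s_=np.cos(.045),np.sin(.045); P=[[.465+a*.119*c-b*.069*s_,-.292+a*.119*s_+b*.069*c,.014] for a,b in((1,1),(1,-1),(-1,-1),(-1,1))]; print(n,proj(n,P).round(1).tolist())
E
```

```text
15.8 [ 0.44491081 -0.29189437  0.13799699] 0.03475121652557201
[0.0015, 0.0005, -0.0007, 0.061, -0.0001, -0.0011]
scene [[165.4, 232.7], [121.5, 230.6], [140.0, 174.7], [179.6, 176.3]]
top [[326.9, 165.3], [363.3, 163.8], [368.4, 226.7], [331.3, 228.3]]
```

View pics/crop7.png

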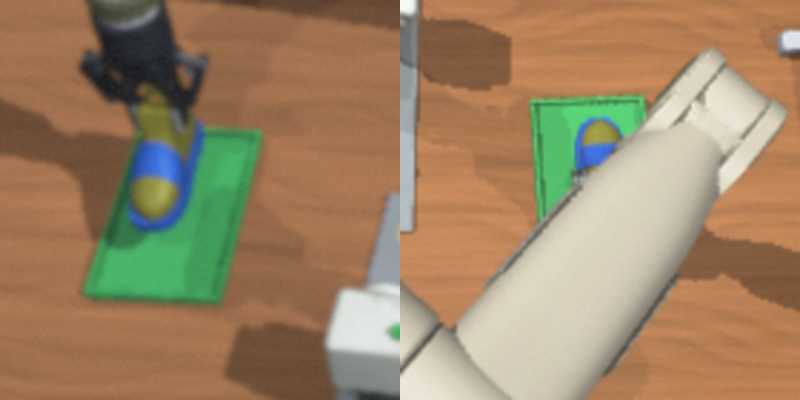

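The sandal hangs centred over the tray, toe towards +x. I'll lower it.

Call:
step_arm(moves=[[[0, 0, 0, 0.01, 0, -0.001, 0.2], [0, 0, 0, 0.023, 0, -0.001, 0.2], [0, 0, 0, 0.036, 0, -0.001, 0.2], [0, 0, 0, 0.046, 0, -0.001, 0.2], [0, 0, 0, 0.054, 0, -0.001, 0.2], [0, 0, 0, 0.059, 0, -0.001, 0.2], [0, 0, 0, 0.061, 0, -0.001, 0.2], [0, 0, 0, 0.061, 0, -0.001, 0.2]]])

```text
clock: 16.6
tcp_pos: [0.445, -0.2929, 0.0769]
orientation: [0.488, -0.511, 0.488, 0.512]
wrist_force: [0.1, 0.0, -3.3]
finger_gap: 0.0346
```

Call:
step_arm(moves=[[[0, 0, 0, 0.001, 0, 0, 0.2], [0, 0, 0, 0.002, 0, 0, 0.2], [0, 0, 0, 0.003, 0, 0, 0.2]]])

```text
clock: 16.9
tcp_pos: [0.4451, -0.293, 0.0742]
orientation: [0.488, -0.511, 0.488, 0.512]
wrist_force: [-0.2, -0.6, -2.4]
finger_gap: 0.0351
```

Call:
step_arm(moves=[[[0, 0, 0, 0.0005, 0, 0, 0.2], [0, 0, 0, 0.001, 0, 0, 0.2], [0, 0, 0, 0.0015, 0, 0, 0.2]]])

```text
clock: 17.2
tcp_pos: [0.4451, -0.2931, 0.0737]
orientation: [-0.488, 0.512, -0.488, -0.511]
wrist_force: [-3.7, 1.4, 9.9]
finger_gap: 0.0342
```

Contact: the floor pushes up with about 10 N. I'll release.

Call:
step_arm(moves=[[[0, 0, 0, 0, 0, 0, 0.5], [0, 0, 0, 0, 0, 0, 0.6], [0, 0, 0, 0, 0, 0, 0.8], [0, 0, 0, 0, 0, 0, 1], [0, 0, 0, 0, 0, 0, 1], [0, 0, 0, 0, 0, 0, 1], [0, 0, 0, 0, 0, 0, 1]]], force=20)

```text
clock: 17.9
tcp_pos: [0.4451, -0.2931, 0.0736]
orientation: [-0.488, 0.512, -0.488, -0.511]
wrist_force: [-0.2, -0.7, -0.1]
finger_gap: 0.0853
```

```bash
python3 - <<'E'
from h import *
snap(8)
s,p,r=tool();print(s["clock"],p,s["finger_gap"],s["wrist_force"])
a,_=load("scene",8)
cv2.imwrite("pics/crop8.png",cv2.resize(a[130:270,90:230],(500,500),interpolation=cv2.INTER_CUBIC)[...,::-1])
E
```

```text
18.0 [ 0.44513327 -0.29313249  0.07370158] 0.08522318664248972 [-0.4216717  -0.03094009 -0.50275721]
```

View pics/crop8.png

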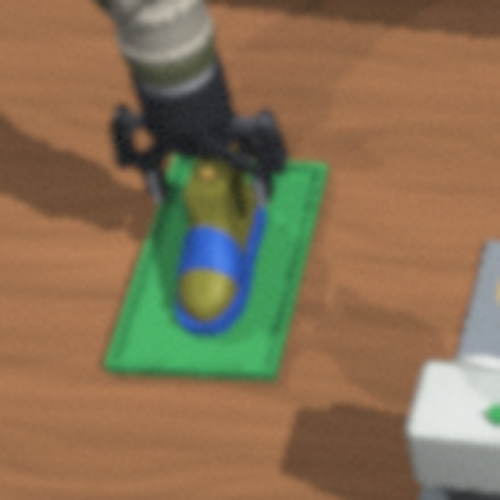

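The gripper is open (85 mm), and the sandal stands in the tray (dot at (207,172), toe at (207,300)). I'll retract straight up.

Call:
step_arm(moves=[[[0, 0, 0, -0.01, 0, 0, 1], [0, 0, 0, -0.03, 0, 0, 1], [0, 0, 0, -0.06, 0, 0, 1], [0, 0, 0, -0.1, 0, 0, 1], [0, 0, 0, -0.14, 0, 0, 1], [0, 0, 0, -0.17, 0, 0, 1], [0, 0, 0, -0.17, 0, 0, 1], [0, 0, 0, -0.17, 0, 0, 1]]])

```text
clock: 18.8
tcp_pos: [0.4455, -0.2934, 0.2449]
orientation: [-0.488, 0.512, -0.488, -0.511]
wrist_force: [-0.4, 1.0, -0.5]
finger_gap: 0.0856
```

```bash
python3 - <<'E'
from h import *
snap(9)
s,p,r=tool();print(s["clock"],p,s["finger_gap"],s["wrist_force"])
a,_=load("scene",9)
cv2.imwrite("pics/crop9.png",cv2.resize(a[130:270,90:230],(500,500),interpolation=cv2.INTER_CUBIC)[...,::-1])
W=world("scene",load("scene",9)[1])
B=cloud("scene",9,(125,185,160,240),(.012,.13)); t=B[B[:,2]>.088]
print(len(t),np.median(t[:,2]),t.mean(0).round(4),B.min(0).round(3),B.max(0).round(3))
print(cv2.minAreaRect((B[:,:2]*1000).astype(np.float32)))
E
```

```text
18.9 [ 0.44458771 -0.29261879  0.24277773] 0.08542707059012168 [ 0.57601029  0.6040475  -0.09583872]
194 0.09888213658249323 [ 0.4408 -0.2923  0.0986] [ 0.394 -0.317  0.012] [ 0.551 -0.261  0.108]
((472.3165283203125, -289.4229431152344), (157.05136108398438, 56.41702651977539), 0.5610496401786804)
```

View pics/crop9.png

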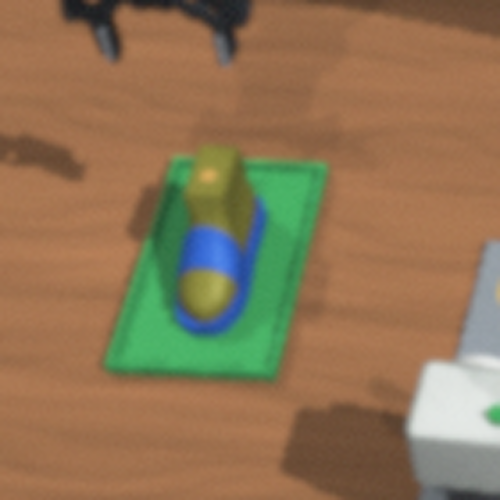

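View pics/scene9.png

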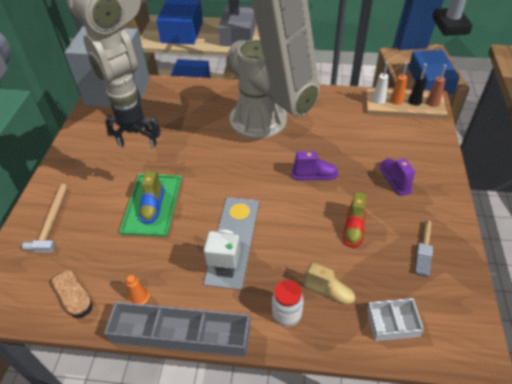

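The sandal stands upright on the tray floor at scene (150,200). The gripper is clear of it, and nothing else has moved.

```bash
python3 -c "
from workcell import env
print(env.get_state()['qvel'].round(3)); print(env.hand_in())"
```

```text
[-0.     0.012 -0.013 -0.001 -0.003  0.001]
the job is handed in; nothing more can be done
None
```

I picked up the blue-soled sandal by its ankle block and held it upright over the yellow disc at lens height. It showed the lens its left side, then its toe, then its right side, a little over 1 s each. I then lowered it onto the tray floor until I felt light contact (about 10 N), let go, moved the gripper clear and handed the job in at about 19 s.

- **In the grip:** just after lifting, the sandal was level to within about 0.5°. At each hold the measured gripper position was within about 1 mm of the target, and the grip opening stayed at about 34–35 mm throughout.
- **In the tray:** the last picture shows the sandal upright and lengthwise inside the rim, toe away from the robot. Its top measured 99 mm above the table, against 101 mm expected. The gripper is about 17 cm above where it let go, with no force on it.
- **Disagreements:**
  - The two cameras put the tray centre 7 mm apart along its length, so I used a value between them; the tray leaves about 39 mm of room at each end.
  - One rough depth check during the left-side hold suggested a 5° tilt. I put that down to noise, because the sole's edge in the picture looked level.

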